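# Dial open the padlock on the coil chest and hold it up

## Task

Unlock the steel parts chest: all but the last number of the dial padlock's code is already entered, so turn its dial on clockwise, feeling the clicks, until the red mark drops into the click at the white index mark, without running on past it. Then pull the lock away from the staple so that its shackle comes fully open, unhook it, and finish while still holding the open lock in the gripper, dial upward, steady and at least 10 cm above the chest lid. Leave the things lying around where they are.

Things in the scene. Friction and masses are not known exactly. Their poses are not given: they have to be found in the camera images.
- chest: Grey steel chest, 380 (x) x 360 (y) x 110 mm high, fixed. Origin: centre of its underside; x away from the robot side, z up. Its top is level: a front deck (x -190 to -28 mm), then the lid. The padlock lies on the deck between two guide rails along x (x -179 to -75 mm), 8 mm high, 5 mm thick, inner faces 27.5 mm either side of the centre line y = 0.
- staple (a point): Middle of the opening of the hasp's staple: an upright steel U of 5 mm round bar on the deck, at chest x -69.5, y +16 mm, 14 mm above the deck. It stands across x (in the chest's y-z plane); opening 14 mm wide, top 27 mm above the deck. The shackle's free leg runs through it along x.
- lock: Padlock flat on the deck, dial up, shackle away from the robot. Blue body 50 (x) x 52 (y) x 28 mm thick, 0.3 to 0.43 kg in all. Origin: centre of the body's underside; x towards the shackle (as the chest's x), z up. Body's shackle-side face at x +25 mm. The body fits the rails with 1.5 mm to spare each side and starts 3 to 15 mm short of the staple's bar.
- dial (a joint): Turn of the dial on the lock, rad: 0 with its red mark at the white index (on the lock's +x, shackle side), growing clockwise seen from above. Starts 2 to 5 clicks before 0. A click notch every 30 deg (0.5236 rad), 0 being one; 0.08 N m turns it out of a notch and it drops into the nearer one. The shackle can be drawn only within about 0.1 rad of 0.
- dial_grip (a point): Point on the dial's upright axis at mid height of its knob, 41 mm above the lock's underside, over the body's centre; turns with the dial, its x axis towards the red mark. The knurled knob is 34 mm in diameter, from 32 to 50 mm above the underside, over a 42 mm flange.
- shackle (a joint): How far the shackle is drawn out of the body, m: 0 shut, 0.017 fully open (a stop). 2 mm of play while locked; with the dial at 0 a pull of about 5 N draws it, and it stays where left. To draw it, pull the lock along its -x: it first slides freely, until the bow hangs in the staple (lock origin 60 mm short of the staple along x), then the shackle comes out.
- toe (a point): Tip of the shackle's free leg (8 mm bar, at lock y +16, 14 mm above the underside; the other leg at y -16 stays in the body; bow end at x +71 mm when shut). At lock x +20 mm when shut, +37 when open: then a 12 mm gap is left before the body's face. Move the lock forward until the 5 mm staple bar stands in this gap and it lifts straight up off the staple.
- bobbin_deck: Bystander: copper-wound white bobbin, 28 mm across, 30 mm high, upright on the deck left of the lock. Origin at the centre of its underside.
- bobbin_lid: Bystander: copper-wound white bobbin, 32 mm across, 36 mm high, upright on the lid. Origin at the centre of its underside.
- wire_reel: Bystander: reel of copper wire, 68 mm across, 62 mm high, upright on the lid. Origin at the centre of its underside.
- screwdriver: Bystander: green-handled screwdriver, 160 mm long, lying on the deck right of the lock. Origin under the middle of its length.
- battery: Bystander: block battery 27 x 18 x 45 mm high, upright on the bench. Origin at the centre of its underside.
- wood_block: Bystander: wooden block 75 x 32 x 24 mm on the bench. Origin at the centre of its underside.
- scissors: Bystander: red-handled scissors, about 185 mm long, flat on the bench. Origin near the pivot.
Not all that is in view belongs to the job. What is meant by the lock is not pink, and is the larger of those in its own colour.

How it is judged:
By the outcome, as a careful person would: the job done as asked, in the order asked, and still so for the second after the job is handed in, while the arm keeps its last pose, push and grip.
It also fails if it takes over 67 s, if anything falls off the work surface, if the arm or the gripper's body presses on something with over 40 N, if the wrist force passes 120 N, or if a joint passes its speed limit or range.

## Robot

A 7-joint arm with a two-finger parallel gripper is mounted at the origin on the work surface. World frame = base frame: x ahead of the robot, y to its left, z up, the work surface at z = 0. Lengths are in m, angles in degrees, forces in N, time in s.
With the tool pointing down it reaches from about 0.425 to 0.875 m from the base axis. Payload 4.7 kg.
Tool frame: the origin (TCP) lies on the front face of the gripper's body, between the roots of the fingers; the fingertips stand 70 mm ahead of it and the grasp point (between the pads) lies 51 mm ahead of it; z points along the fingers, y is the direction in which the jaws open and shut (so a half turn about z gives the same grasp; the last joint's range is limited). The gripper opens to 87 mm and grips with 3 to 60 N. Pads are 19 mm wide; open, the fingers measure 117 mm over their backs; the gripper's body (75 mm by 190 mm) begins 51 mm behind the grasp point.
Start: joints at [-65.541, 18.392, -4.016, 83.108, 1.295, 78.541, -3.26], TCP at [0.261, 0.595, 0.292] pointing down, gripper open.
Joint ranges: [-163.93, 163.93], [-17.29, 119.83], [-79.2, 71.16], [3.27, 140.29], [-89.18, 269.18], [5.43, 117.66], [-154.24, 154.24]. Speed limits (degrees/s): [147.25, 147.25, 180, 180, 180, 180, 180].

## Interface

Orientations are given as [roll, pitch, yaw] about the fixed x, y, z axes, in that order (R = Rz(yaw) Ry(pitch) Rx(roll)).
In Python, from cell import env gives the robot as it stands.
- The arm moves only by the tool drive_tool, never from a script. Its argument "commands" is a list of rows, each a list of 7 numbers: the shift along the tool's x, y, z in cm, then the turn, a rotation vector about the tool's x, y, z in degrees, then the opening, from 0 (shut) to 1 (fully open). In form: [[tx, ty, tz, rx, ry, rz, hand], ...]. A call has 1 to 20 rows; each row shifts and turns the commanded pose from where the row before left it, along the tool's axes as they then stand; what a row does not reach is not made up. A row lasts 1/12 s, in which the tool goes at most 41.7 mm and 7.16 degrees, less where a joint would pass 70% of its speed; a pose out of reach is approached as far as the arm can. A call is refused whole if a number of a shift passes 4.17 or a number of a turn 7.16, either way. A call with a gripper value outside its range is refused whole. The fingers move at their own pace and stop on an object; "force" is the grip in N (left out, the last holds). Time passes only in rows, so rows that do not move let the fingers close. It gives the time, the measured TCP pose, the force and the opening at its end, in the units of the state.
- env.get_obs(): the state, without advancing time (a new reading comes with each control period).
- env.read_camera(name): name is "side" or "top"; returns a dict with "img" (420x560x3 uint8, blue, green, red), "mtx" (3x3 intrinsics, pixels), "pose" (4x4, takes a point from camera to world coordinates). Camera axes: x right, y down, z forward; pixel columns grow to the right and rows downward; lengths in m; the calibration is good to about 2 mm. A picture is of the moment at which its call begins. There is no depth.
- env.sign_off(): hands the job in, once; it reports no verdict.
The state is a dict: "time_s": time; "qpos": joint angles; "joint_velocities": joint speeds; "effort": joint torques, N m; "tool_pos": TCP position; "tool_rot": TCP orientation; "force": force on the tool from outside, world axes, zero at the start; "wrist_torque": the same for the moment, N m; "grip_width": finger opening in m.
Only numpy, scipy, OpenCV 4.12 (cv2) and the standard library are available. Lean on these libraries where they do the work, as an engineer would, in place of code of your own. Each camera call takes 0.05 s, during which the arm holds its last target.

## Working session

There is one attempt and no reset: what is moved stays moved. The work goes in short steps, Python scripts to look and compute and a tool call to move; the robot and the scene stay as the last step left them, time stands still between calls to the robot, and variables do not carry over. Pictures are saved under pics/ and viewed, and the job is handed in when it is done.

Besides the shell and the picture viewer there is one more tool, called after "Emit:" as name([rows], argument=value, ...), one row to a line, values as JSON. drive_tool: Moves the arm, as the interface text tells. Its arguments: {"type":"object","properties":{"commands":{"type":"array"},"force":{"type":"number"}},"required":["commands"]}

```bash
ls; mkdir -p pics; python3 - <<'E'
from cell import env
import cv2
print(env.get_obs())
for n in("side","top"):
    d=env.read_camera(n); cv2.imwrite(f"pics/{n}0.png",d["img"]); print(n,d["mtx"],d["pose"])
E
```

```text
pics
{'time_s': 0.0, 'qpos': array([-65.54071985,  18.43923089,  -4.01479115,  83.17323178,
         1.29485469,  78.54101557,  -3.26077103]), 'joint_velocities': array([ 0.03126111, -0.08808043,  0.08336491,  0.08031904, -0.0530514 ,
       -0.01686556, -0.07046825]), 'effort': array([ 6.15458430e-05, -4.91287315e+01, -4.03723642e-01, -3.12531531e+01,
       -6.38803001e-02,  4.33986972e-02,  1.63577861e-04]), 'tool_pos': array([0.26064319, 0.59500549, 0.29117398]), 'tool_rot': array([-1.79891752e+02,  5.77993816e-03,  1.56348935e+02]), 'force': array([ 0.71577702, -0.10783001,  0.9290707 ]), 'wrist_torque': array([ 0.03320742, -0.02618724, -0.03617896]), 'grip_width': 0.08749763993887727}
side [[455.62888875   0.         279.17838109]
 [  0.         455.62888875 208.49815528]
 [  0.           0.           1.        ]] [[ 0.77758966 -0.46538705  0.42281108 -0.05022872]
 [-0.62865759 -0.58826099  0.50866358 -0.65751073]
 [ 0.01199782 -0.66133494 -0.74999477  1.12757294]
 [ 0.          0.          0.          1.        ]]
top [[498.40771303   0.         286.32723793]
 [  0.         498.40771303 208.01032856]
 [  0.           0.           1.        ]] [[-0.05177745 -0.9717551   0.23024144  0.1383792 ]
 [-0.9986369   0.05190304 -0.00551519  0.00716411]
 [-0.00659082 -0.23021316 -0.97311791  1.82948968]
 [ 0.          0.          0.          1.        ]]
```

View pics/side0.png

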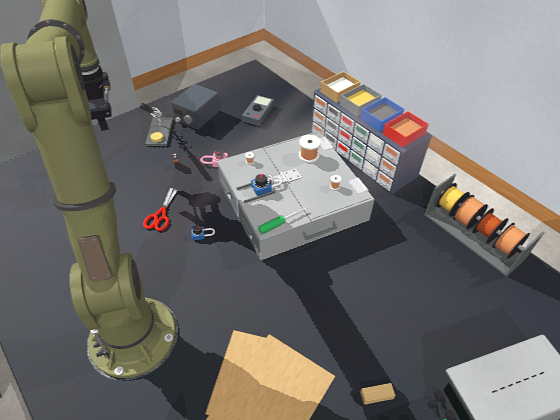

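View pics/top0.png

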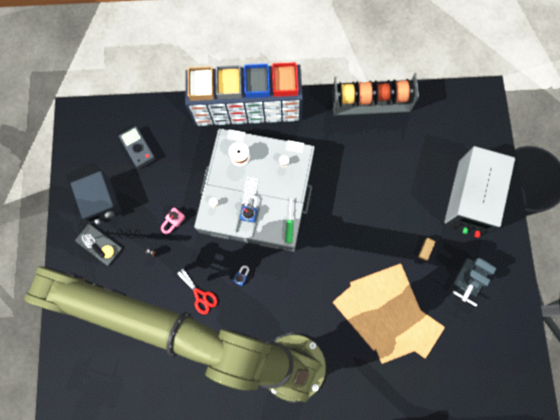

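Candidates for the lock:
- Blue padlock on the chest deck: top (249,210), side (262,184).
- Blue padlock on the bench: top (242,273), side (202,233).
- Pink padlock on the bench: top (172,220), side (215,159).

The one on the deck fits, being blue, the larger of the two blue ones, and between the rails. I'll confirm it in enlarged crops.

```bash
python3 - <<'E'
import cv2,numpy as np
t=cv2.imread("pics/top0.png");s=cv2.imread("pics/side0.png")
a=cv2.resize(t[120:300,160:330],None,fx=4,fy=4,interpolation=cv2.INTER_CUBIC)[:600,:]
cv2.imwrite("pics/tc.png",cv2.resize(t[125:265,185:325],(600,600),interpolation=cv2.INTER_CUBIC))
cv2.imwrite("pics/sc.png",cv2.resize(s[125:260,190:380],(800,568),interpolation=cv2.INTER_CUBIC))
E
```

```text
(no output)
```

View pics/tc.png

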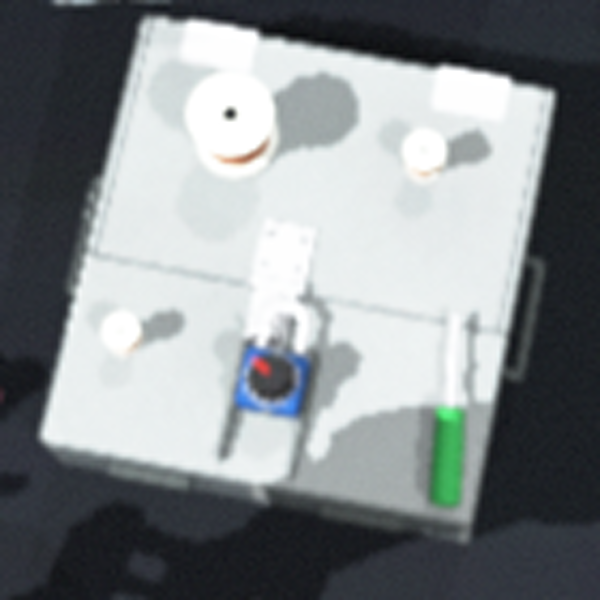

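View pics/sc.png

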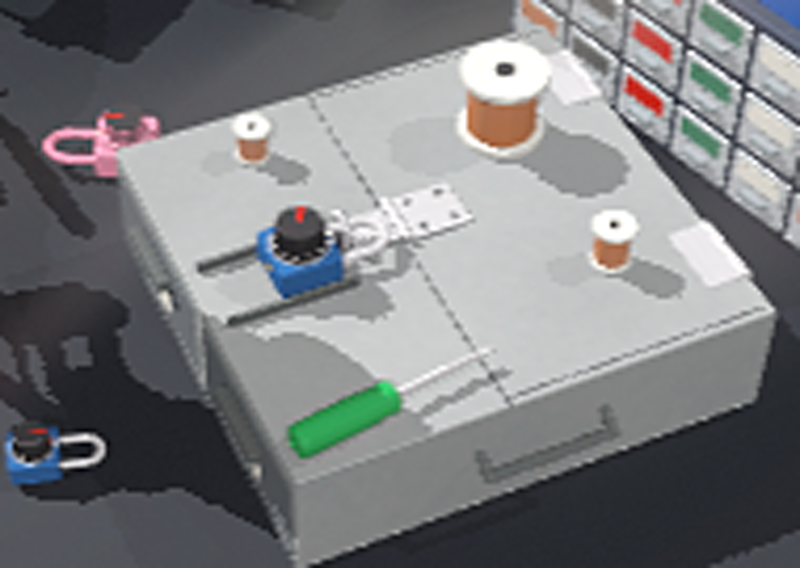

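The crops confirm it: the blue dial lock between the rails on the deck, with its shackle in the staple. In the top crop the dial is at (271,377) and the red mark at (262,366), counter-clockwise of the index. Next I'll measure.

```bash
cat > h.py <<'E'
import cv2,numpy as np
from cell import env
def ray(d,uv):
    u=np.linalg.solve(d["mtx"],np.array([uv[0],uv[1],1.0])); P=d["pose"]
    v=P[:3,:3]@u; return P[:3,3],v/np.linalg.norm(v)
def onz(d,uv,z):
    o,v=ray(d,uv); return o+v*(z-o[2])/v[2]
def tri(d1,p1,d2,p2):
    A=np.zeros((3,3));b=np.zeros(3);R=[]
    for d,p in((d1,p1),(d2,p2)):
        o,v=ray(d,p);M=np.eye(3)-np.outer(v,v);A+=M;b+=M@o;R.append((o,M))
    x=np.linalg.solve(A,b); return x,[np.linalg.norm(M@(x-o))*1e3 for o,M in R]
def proj(d,X):
    P=d["pose"];c=P[:3,:3].T@(np.asarray(X)-P[:3,3]);u=d["mtx"]@c;return u[:2]/u[2]
def blob(m,box):
    """largest component inside box x0,y0,x1,y1 -> subpixel centre, area"""
    k=np.zeros_like(m);x0,y0,x1,y1=box;k[y0:y1,x0:x1]=m[y0:y1,x0:x1]
    n,l,s,c=cv2.connectedComponentsWithStats(k)
    i=1+np.argmax(s[1:,4]);return c[i],s[i],(l==i)
E
python3 - <<'E'
from h import *
np.set_printoptions(precision=4,suppress=True)
t=env.read_camera("top");s=env.read_camera("side")
for n,d,box,cb in(("top",t,(236,195,268,228),(180,115,330,262)),("side",s,(245,165,300,200),(200,120,390,265))):
    hsv=cv2.cvtColor(d["img"],cv2.COLOR_BGR2HSV);H,S,V=cv2.split(hsv)
    red=(((H<10)|(H>170))&(S>120)&(V>90)).astype(np.uint8)
    blk=((V<75)).astype(np.uint8)
    blue=((H>100)&(H<130)&(S>120)).astype(np.uint8)
    for nm,m in(("red",red),("blk",blk),("blue",blue)):
        c,st,_=blob(m,box);print(n,nm,c,st)
    # knob = black+red hull
    g=((S<40)&(V>150)).astype(np.uint8)
    c,st,mm=blob(cv2.morphologyEx(g,cv2.MORPH_CLOSE,np.ones((5,5))),cb)
    cn,_=cv2.findContours(mm.astype(np.uint8),cv2.RETR_EXTERNAL,cv2.CHAIN_APPROX_NONE)
    h=cv2.convexHull(max(cn,key=cv2.contourArea))
    a=cv2.approxPolyDP(h,4,True)[:,0];print(n,"grey",a.tolist())
    for p in a: print("   ",onz(d,p,.11))
E
```

```text
top red [245.875 210.125] [245 209   3   3   8]
top blk [249.8261 214.1304] [246 210   7   8  23]
top blue [253.5897 215.8974] [249 208   8  14  39]
top grey [[298, 115], [313, 151], [294, 245], [196, 228], [194, 115]]
    [ 0.8969 -0.0642  0.11  ]
    [ 0.7531 -0.1107  0.11  ]
    [ 0.4115 -0.0224  0.11  ]
    [0.49   0.3183 0.11  ]
    [0.918  0.3215 0.11  ]
side red [260.5714 175.7143] [260 174   2   4   7]
side blk [260.9153 182.8644] [255 178  12  10  59]
side blue [260.9618 188.8015] [251 179  20  17 131]
side grey [[389, 145], [389, 190], [262, 239], [227, 195], [218, 164], [313, 120], [352, 120]]
    [0.9987 0.0247 0.11  ]
    [ 0.8386 -0.1192  0.11  ]
    [ 0.4137 -0.0263  0.11  ]
    [0.4331 0.1742 0.11  ]
    [0.4887 0.306  0.11  ]
    [0.8858 0.2873 0.11  ]
    [0.9967 0.2005 0.11  ]
```

```bash
python3 - <<'E'
from h import *
np.set_printoptions(precision=4,suppress=True)
t=env.read_camera("top");s=env.read_camera("side")
T=lambda p:(185+(p[0]+.5)/4.2857-.5,125+(p[1]+.5)/4.2857-.5)
S=lambda p:(190+(p[0]+.5)/4.2105-.5,125+(p[1]+.5)/4.2105-.5)
# order RL RR FR FL
tc=[onz(t,T(p),.11) for p in((140,17),(555,92),(470,522),(42,440))]
for p in tc: print(p)
sc={'FL':(121,150),'FR':(294,482),'RR':(773,312)}
for k,p in sc.items(): print(k,onz(s,S(p),.11))
def rect(pts,loc):
    P=np.array(pts)[:,:2];L=np.array(loc,float);a=L-L.mean(0);b=P-P.mean(0)
    th=np.arctan2((a[:,0]*b[:,1]-a[:,1]*b[:,0]).sum(),(a*b).sum());R=np.array([[np.cos(th),-np.sin(th)],[np.sin(th),np.cos(th)]])
    c=P.mean(0)-R@L.mean(0);return c,np.degrees(th),np.linalg.norm(b-a@R.T,axis=1)*1e3
print(rect(tc,[(.19,.18),(.19,-.18),(-.19,-.18),(-.19,.18)]))
print(rect([onz(s,S(p),.11) for p in sc.values()],[(-.19,.18),(-.19,-.18),(.19,-.18)]))
print("knob top", onz(t,T((271,377)),.155), onz(s,S((299,222)),.16), tri(t,T((270,375)),s,S((299,222))))
for n,d,b in(("top",t,(185,125,325,265)),("side",s,(190,125,380,260))):
    pass
a=t["img"][200:222,236:262];cv2.imwrite("pics/z1.png",cv2.resize(a,None,fx=22,fy=22,interpolation=cv2.INTER_NEAREST))
a=s["img"][165:200,245:285];cv2.imwrite("pics/z2.png",cv2.resize(a,None,fx=16,fy=16,interpolation=cv2.INTER_NEAREST))
E
```

```text
[0.8594 0.2361 0.11  ]
[ 0.7718 -0.1159  0.11  ]
[ 0.4065 -0.0231  0.11  ]
[0.4929 0.3239 0.11  ]
FL [0.4996 0.3202 0.11  ]
FR [ 0.4079 -0.0221  0.11  ]
RR [ 0.773  -0.1142  0.11  ]
(array([0.6327, 0.1052]), np.float64(-13.913350758036104), array([2.083 , 2.1015, 1.711 , 2.2336]))
(array([0.6365, 0.1036]), np.float64(-14.462826654898882), array([5.5555, 1.1989, 4.6878]))
knob top [0.5255 0.1309 0.155 ] [0.5301 0.1306 0.16  ] (array([0.5276, 0.1304, 0.161 ]), [np.float64(1.9501854409464647), np.float64(1.9501854409465322)])
```

View pics/z1.png

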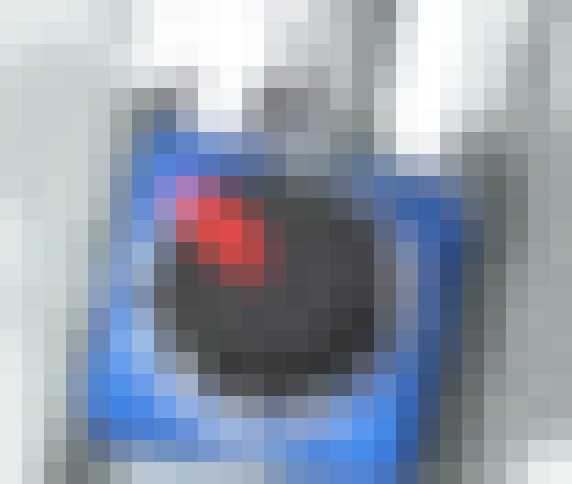

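View pics/z2.png

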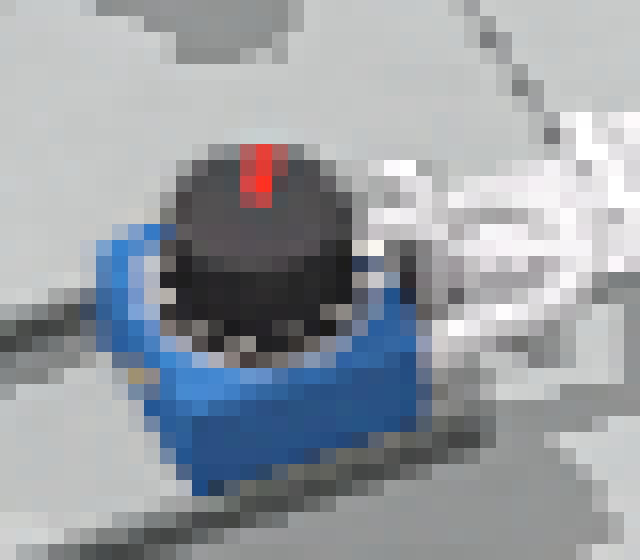

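The deck lock's knob axis is at about (0.5276, 0.1304). The chest is at yaw −13.9°, and the lock sits at chest x ≈ −108 mm. The red mark's bearing is about 57° from the index in the top view and about 64° in the side view. That makes it 2 clicks, 60° clockwise.

Now moving over the dial.

Emit:
drive_tool([
  [-2.15,-1.6,0,0,0,0,1],
  [-2.15,-1.6,0,0,0,0,1],
  [-2.15,-1.6,0,0,0,0,1],
  [-2.15,-1.6,0,0,0,0,1],
  [-2.15,-1.6,0,0,0,0,1],
  [-2.15,-1.6,0,0,0,0,1],
  [-2.15,-1.6,0,0,0,0,1],
  [-2.15,-1.6,0,0,0,0,1],
  [-2.15,-1.6,0,0,0,0,1],
  [-2.15,-1.6,0,0,0,0,1],
  [-2.15,-1.6,0,0,0,0,1],
  [-2.15,-1.6,0,0,0,0,1],
  [-2.15,-1.6,0,0,0,0,1],
  [-2.15,-1.6,0,0,0,0,1],
  [-2.15,-1.6,0,0,0,0,1],
  [-2.15,-1.6,0,0,0,0,1],
  [-2.15,-1.6,0,0,0,0,1],
  [-2.15,-1.6,0,0,0,0,1],
  [-2.15,-1.6,0,0,0,0,1],
  [-2.15,-1.6,0,0,0,0,1],
], force=20)

```text
time_s: 1.97
tool_pos: [0.5268, 0.1286, 0.2925]
tool_rot: [180.0, 0.0, 156.4]
force: [0.0, -0.1, 0.4]
grip_width: 0.0871
```

Emit:
drive_tool([
  [0,0,0,0,0,5,1],
  [0,0,0,0,0,5,1],
  [0,0,0,0,0,5,1],
  [0,0,0,0,0,5,1],
  [0,0,0,0,0,0,1],
  [0,0,0,0,0,0,1],
])

```text
time_s: 2.47
tool_pos: [0.5262, 0.1298, 0.2923]
tool_rot: [180.0, -0.0, 136.5]
force: [-0.1, -0.3, -0.9]
grip_width: 0.087
```

```bash
cat >> h.py <<'E'
def rel(x,y,z,yaw=None):
    o=env.get_obs();p=o["tool_pos"];ps=np.radians(o["tool_rot"][2]);d=np.array([x,y,z])-p
    print("t",round(o["time_s"],2),"pos",p.round(4),"rot",o["tool_rot"].round(2),"F",o["force"].round(2),"M",o["wrist_torque"].round(3),"grip",round(o["grip_width"],4),"q7",o["qpos"][6].round(1))
    Rx=np.array([[np.cos(ps),np.sin(ps),0],[np.sin(ps),-np.cos(ps),0],[0,0,-1]])
    print("tool shift cm",(Rx@d*100).round(2), "" if yaw is None else ("rz",round(o["tool_rot"][2]-yaw,1)))
def snap(tag,c=(.5276,.1304,.16),hw=(32,24),f=12):
    for n in("top","side"):
        d=env.read_camera(n);u=proj(d,c).round().astype(int)
        a=d["img"][max(0,u[1]-hw[1]):u[1]+hw[1],max(0,u[0]-hw[0]):u[0]+hw[0]]
        cv2.imwrite(f"pics/{tag}_{n}.png",cv2.resize(a,None,fx=f,fy=f,interpolation=cv2.INTER_CUBIC)); print(n,"origin px",u-np.array(hw))
E
python3 -c "
from h import *
rel(.5276,.1304,.215); print(env.get_obs()['qpos'])"
```

```text
t 2.47 pos [0.5262 0.1298 0.2923] rot [179.99  -0.   136.49] F [-0.11 -0.31 -0.92] M [-0.02  -0.011 -0.044] grip 0.087 q7 31.4
tool shift cm [-0.06  0.14  7.73] 
[-34.65042452   5.0494432   19.19596148  99.27902178  -1.71271643
  75.95236545  31.38468924]
```

Emit:
drive_tool([
  [0,0.14,1.2,0,0,0,1],
  [0,0,1.2,0,0,0,1],
  [0,0,1.2,0,0,0,1],
  [0,0,1.2,0,0,0,1],
  [0,0,1.0,0,0,0,1],
  [0,0,0.8,0,0,0,1],
  [0,0,0.6,0,0,0,1],
  [0,0,0.4,0,0,0,1],
  [0,0,0.2,0,0,0,1],
  [0,0,0,0,0,0,1],
  [0,0,0,0,0,0,1],
])

```text
time_s: 3.38
tool_pos: [0.5276, 0.1309, 0.2147]
tool_rot: [180.0, 0.0, 136.4]
force: [0.3, -0.5, -0.6]
grip_width: 0.087
```

```bash
python3 -c "
from h import *
rel(.5276,.1304,.214); snap('pre')"
```

```text
t 3.38 pos [0.5276 0.1309 0.2147] rot [1.7995e+02 2.0000e-02 1.3635e+02] F [ 0.3  -0.49 -0.64] M [-0.091 -0.01  -0.016] grip 0.087 q7 32.2
tool shift cm [-0.04 -0.03  0.07] 
top origin px [216 188]
side origin px [228 154]
```

View pics/pre_side.png

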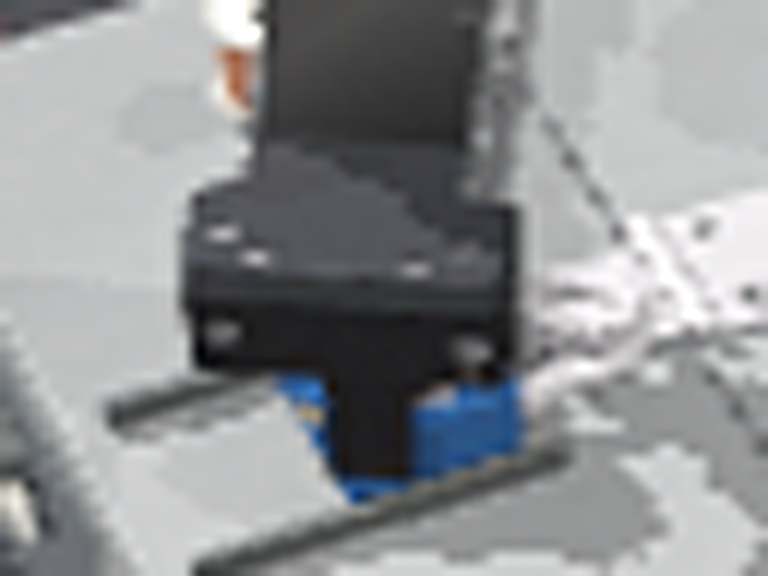

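The side view shows a finger standing in front of the knob at crop (370,430), with the lock undisturbed. Now closing on the knob.

Emit:
drive_tool([
  [0,0,0,0,0,0,0.6],
  [0,0,0,0,0,0,0.45],
  [0,0,0,0,0,0,0.3],
  [0,0,0,0,0,0,0.3],
  [0,0,0,0,0,0,0.3],
  [0,0,0,0,0,0,0.3],
], force=20)

```text
time_s: 3.98
tool_pos: [0.5273, 0.1308, 0.2143]
tool_rot: [180.0, 0.0, 136.3]
force: [0.8, -1.3, 0.0]
grip_width: 0.055
```

```bash
python3 -c "
from h import *
rel(.5276,.1304,.214)"
```

```text
t 3.98 pos [0.5273 0.1308 0.2143] rot [179.99   0.   136.34] F [ 0.83 -1.28  0.02] M [-0.068  0.011 -0.01 ] grip 0.055 q7 32.2
tool shift cm [-0.05 -0.01  0.03]
```

Emit:
drive_tool([
  [0,0,0,0,0,0,0.3],
  [0,0,0,0,0,0,0.3],
  [0,0,0,0,0,0,0.3],
  [0,0,0,0,0,0,0.3],
  [0,0,0,0,0,0,0.3],
  [0,0,0,0,0,0,0.3],
])

```text
time_s: 4.48
tool_pos: [0.5275, 0.1311, 0.2144]
tool_rot: [179.9, 0.0, 136.4]
force: [0.6, 1.1, -1.1]
grip_width: 0.0335
```

```bash
python3 -c "
from h import *
rel(.5276,.1304,.214)"
```

```text
t 4.48 pos [0.5275 0.1311 0.2144] rot [1.7995e+02 1.0000e-02 1.3636e+02] F [ 0.58  1.06 -1.05] M [ 0.287 -0.267 -0.026] grip 0.0335 q7 32.2
tool shift cm [-0.05 -0.04  0.04]
```

The knob is gripped at 33.5 mm. Turning clockwise in steps and watching the torque.

Emit:
drive_tool([
  [0,0,0,0,0,3,0.3],
  [0,0,0,0,0,3,0.3],
  [0,0,0,0,0,3,0.3],
  [0,0,0,0,0,0,0.3],
])

```text
time_s: 4.82
tool_pos: [0.5281, 0.1318, 0.2146]
tool_rot: [179.8, 0.0, 127.3]
force: [4.4, 2.9, -1.8]
grip_width: 0.0337
```

```bash
python3 -c "
from h import *
rel(.5276,.1304,.214)"
```

```text
t 4.82 pos [0.5281 0.1318 0.2146] rot [1.7983e+02 2.0000e-02 1.2734e+02] F [ 4.42  2.9  -1.78] M [ 0.69  -0.859  0.181] grip 0.0337 q7 23.3
tool shift cm [-0.08 -0.13  0.06]
```

Emit:
drive_tool([
  [0,0,0,0,0,3,0.3],
  [0,0,0,0,0,3,0.3],
  [0,0,0,0,0,0,0.3],
  [0,0,0,0,0,0,0.3],
])

```text
time_s: 5.15
tool_pos: [0.527, 0.1312, 0.2143]
tool_rot: [-180.0, -0.0, 121.5]
force: [-0.9, 2.3, 0.4]
grip_width: 0.0332
```

```bash
python3 -c "
from h import *
rel(.5276,.1304,.214)"
```

```text
t 5.15 pos [0.527  0.1312 0.2143] rot [-1.7999e+02 -4.0000e-02  1.2150e+02] F [-0.88  2.35  0.41] M [ 0.542  0.102 -0.033] grip 0.0332 q7 17.5
tool shift cm [-0.1   0.01  0.03]
```

Emit:
drive_tool([
  [0,0,0,0,0,3,0.3],
  [0,0,0,0,0,3,0.3],
  [0,0,0,0,0,3,0.3],
  [0,0,0,0,0,3,0.3],
  [0,0,0,0,0,3,0.3],
  [0,0,0,0,0,0,0.3],
  [0,0,0,0,0,0,0.3],
])

```text
time_s: 5.73
tool_pos: [0.5272, 0.1312, 0.2144]
tool_rot: [180.0, -0.0, 106.5]
force: [0.2, 3.4, 1.2]
grip_width: 0.0334
```

```bash
python3 -c "
from h import *
rel(.5276,.1304,.214);snap('t30')"
```

```text
t 5.73 pos [0.5272 0.1312 0.2144] rot [ 1.7999e+02 -4.0000e-02  1.0651e+02] F [0.22 3.37 1.19] M [ 0.606 -0.008 -0.062] grip 0.0334 q7 2.7
tool shift cm [-0.09  0.02  0.04] 
top origin px [216 188]
side origin px [228 154]
```

View pics/t30_side.png

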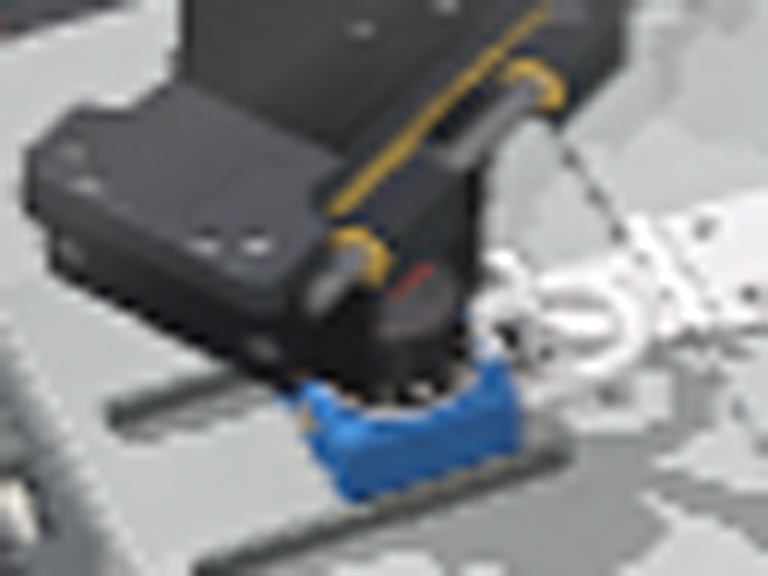

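The red mark at crop (410,280) has turned by about one click. The torque rose to 0.18 N m and then fell away past the half step. Turning the second click.

Emit:
drive_tool([
  [0,0,0,0,0,3,0.3],
  [0,0,0,0,0,3,0.3],
  [0,0,0,0,0,3,0.3],
  [0,0,0,0,0,0,0.3],
])

```text
time_s: 6.17
tool_pos: [0.5287, 0.1315, 0.2149]
tool_rot: [179.8, -0.0, 97.4]
force: [4.4, 3.8, -1.1]
grip_width: 0.0335
```

```bash
python3 -c "
from h import *
rel(.5276,.1304,.214)"
```

```text
t 6.17 pos [0.5287 0.1315 0.2149] rot [ 1.7975e+02 -4.0000e-02  9.7370e+01] F [ 4.42  3.81 -1.11] M [ 0.796 -0.886  0.22 ] grip 0.0335 q7 -6.4
tool shift cm [-0.09 -0.12  0.09]
```

Emit:
drive_tool([
  [0,0,0,0,0,3,0.3],
  [0,0,0,0,0,3,0.3],
  [0,0,0,0,0,3,0.3],
  [0,0,0,0,0,0,0.3],
])

```text
time_s: 6.5
tool_pos: [0.5274, 0.1312, 0.2144]
tool_rot: [180.0, -0.0, 88.4]
force: [1.2, 2.8, 0.8]
grip_width: 0.0334
```

```bash
python3 -c "
from h import *
rel(.5276,.1304,.214)"
```

```text
t 6.5 pos [0.5274 0.1312 0.2144] rot [ 1.7998e+02 -4.0000e-02  8.8360e+01] F [1.23 2.84 0.77] M [ 0.703  0.01  -0.081] grip 0.0334 q7 -15.2
tool shift cm [-0.08  0.03  0.04]
```

Emit:
drive_tool([
  [0,0,0,0,0,3,0.3],
  [0,0,0,0,0,3,0.3],
  [0,0,0,0,0,3,0.3],
  [0,0,0,0,0,1.5,0.3],
  [0,0,0,0,0,0,0.3],
  [0,0,0,0,0,0,0.3],
])

```text
time_s: 7.0
tool_pos: [0.5274, 0.1312, 0.2145]
tool_rot: [180.0, -0.0, 78.0]
force: [1.0, 4.0, 0.4]
grip_width: 0.0332
```

```bash
python3 -c "
from h import *
rel(.5276,.1304,.214);snap('t60')"
```

```text
t 7.0 pos [0.5274 0.1312 0.2145] rot [ 1.7997e+02 -5.0000e-02  7.7990e+01] F [0.99 3.95 0.41] M [ 0.794 -0.079 -0.151] grip 0.0332 q7 -25.5
tool shift cm [-0.07  0.03  0.05] 
top origin px [216 188]
side origin px [228 154]
```

View pics/t60_side.png

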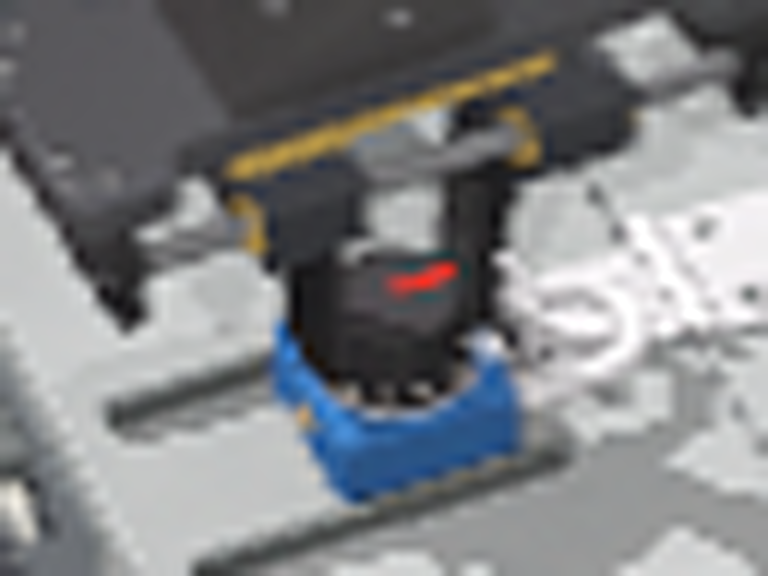

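The red mark at crop (390–455, 285–265) now lies parallel to the rails and points at the shackle. Opening, rising and checking from above.

Emit:
drive_tool([
  [0,0,0,0,0,0,0.8],
  [0,0,0,0,0,0,0.8],
  [0,0,0,0,0,0,1],
  [0,0,0,0,0,0,1],
  [0,0,0,0,0,0,1],
  [0,0,-1,0,0,0,1],
  [0,0,-2,0,0,0,1],
  [0,0,-2,0,0,0,1],
  [0,0,-2,0,0,0,1],
  [0,0,-1,0,0,0,1],
  [0,0,0,0,0,0,1],
])

```text
time_s: 8.02
tool_pos: [0.5285, 0.131, 0.2974]
tool_rot: [179.7, -0.2, 77.8]
force: [0.0, -0.0, 0.1]
grip_width: 0.0864
```

Emit:
drive_tool([
  [0,0,0,0,0,-7,1],
  [0,0,0,0,0,-7,1],
  [0,0,0,0,0,-7,1],
  [0,0,0,0,0,-7,1],
  [0,0,0,0,0,-7,1],
  [0,0,0,0,0,-7,1],
  [0,0,0,0,0,-7,1],
  [0,0,0,0,0,-7,1],
  [0,0,0,0,0,-7,1],
  [0,0,0,0,0,-7,1],
  [0,0,0,0,0,-7,1],
  [0,0,0,0,0,-7,1],
  [0,0,0,0,0,-4,1],
  [0,0,0,0,0,0,1],
])

```text
time_s: 9.18
tool_pos: [0.5268, 0.1306, 0.2931]
tool_rot: [-179.9, -0.1, 165.9]
force: [0.1, 1.3, 0.4]
grip_width: 0.0873
```

```bash
python3 -c "
from h import *
rel(.5276,.1304,.214,166.1);snap('r')"
```

```text
t 9.18 pos [0.5268 0.1306 0.2931] rot [-1.7993e+02 -9.0000e-02  1.6594e+02] F [0.09 1.26 0.43] M [-0.023 -0.028 -0.053] grip 0.0873 q7 60.8
tool shift cm [-0.09  0.    7.91] ('rz', np.float64(-0.2))
top origin px [216 188]
side origin px [228 154]
```

View pics/r_side.png

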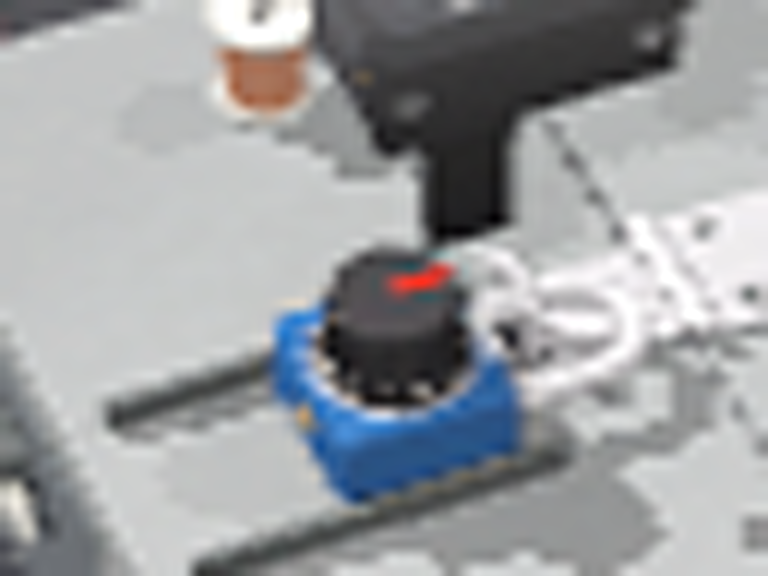

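View pics/r_top.png

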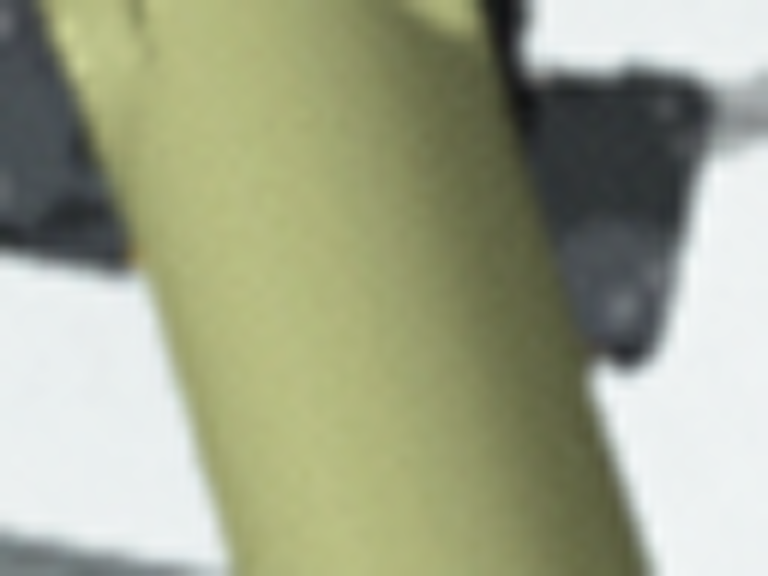

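```bash
python3 - <<'E'
from h import *
d=env.read_camera("side")
R=d["img"].astype(float);w=np.clip(R[...,2]-np.maximum(R[...,0],R[...,1])-25,0,None)
m=np.zeros_like(w);m[170:185,255:272]=w[170:185,255:272]
ys,xs=np.nonzero(m);ww=m[ys,xs]
P=np.array([onz(d,(x,y),.16)[:2] for x,y in zip(xs,ys)])
c=(P*ww[:,None]).sum(0)/ww.sum();C=np.cov(P.T,aweights=ww);e,v=np.linalg.eigh(C)
print(c,e,np.degrees(np.arctan2(v[1,1],v[0,1])))
k=np.array([.5274,.1308]);print("knob->mark bearing",np.degrees(np.arctan2(*(c-k)[::-1])),np.linalg.norm(c-k))
# hue overlay: knob top ellipse centre from dark mask
E
```

```text
[0.53608916 0.12878392] [2.82976187e-06 2.22595129e-05] 163.59722322120444
knob->mark bearing -13.062785525732178 0.008919984033707303
```

The dial is at the index: the mark bears −13.1° about the knob axis, against −13.9° for the index. Now lowering to grip the body sides above the rails.

Emit:
drive_tool([
  [-0.09,0,1.5,0,0,0,1],
  [0,0,1.5,0,0,0,1],
  [0,0,1.5,0,0,0,1],
  [0,0,1.5,0,0,0,1],
  [0,0,1.2,0,0,0,1],
  [0,0,1.0,0,0,0,1],
  [0,0,0.8,0,0,0,1],
  [0,0,0.6,0,0,0,1],
  [0,0,0.4,0,0,0,1],
  [0,0,0,0,0,0,1],
  [0,0,0,0,0,0,0.4],
  [0,0,0,0,0,0,0.4],
  [0,0,0,0,0,0,0.4],
  [0,0,0,0,0,0,0.4],
  [0,0,0,0,0,0,0.4],
  [0,0,0,0,0,0,0.4],
  [0,0,0,0,0,0,0.4],
  [0,0,0,0,0,0,0.4],
], force=30)

```text
time_s: 10.83
tool_pos: [0.5282, 0.1306, 0.1945]
tool_rot: [180.0, 0.0, 165.8]
force: [-0.8, 0.1, 1.8]
grip_width: 0.0518
```

Emit:
drive_tool([
  [0,0,0,0,0,0,0.4],
  [0,0,0,0,0,0,0.4],
  [0,0,0,0,0,0,0.4],
  [0,0,0,0,0,0,0.4],
], force=40)

```text
time_s: 11.17
tool_pos: [0.5282, 0.1306, 0.1945]
tool_rot: [180.0, 0.0, 165.8]
force: [-1.4, -0.6, 0.5]
grip_width: 0.0517
```

```bash
python3 -c "
from h import *
rel(.5276,.1304,.192,166.1);snap('g')"
```

```text
t 11.17 pos [0.5282 0.1306 0.1945] rot [1.7999e+02 1.0000e-02 1.6585e+02] F [-1.38 -0.56  0.51] M [-0.048  0.113  0.034] grip 0.0517 q7 62.2
tool shift cm [ 0.05 -0.03  0.25] ('rz', np.float64(-0.3))
top origin px [216 188]
side origin px [228 154]
```

View pics/g_side.png

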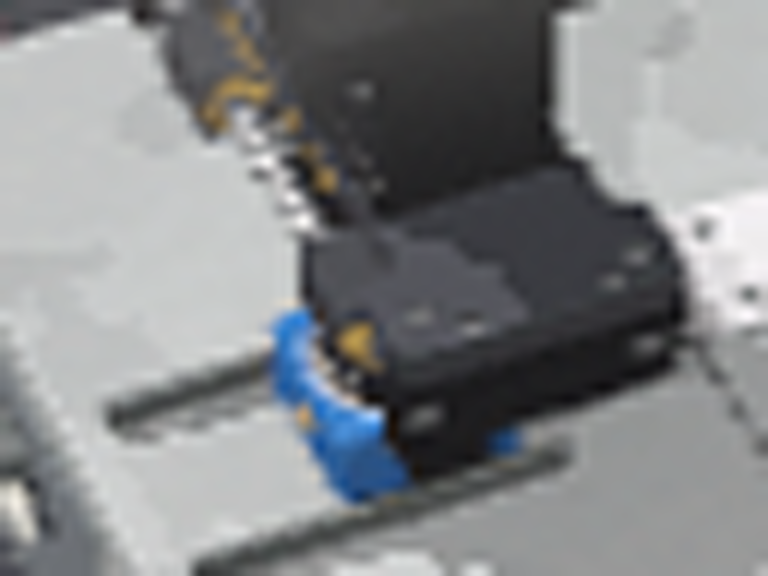

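The grip is on the body at 51.7 mm. The side view shows the fingers on the blue sides above the rails. Now pulling back.

Emit:
drive_tool([
  [0.4,0,0,0,0,0,0.4],
  [0.4,0,0,0,0,0,0.4],
  [0.4,0,0,0,0,0,0.4],
  [0.4,0,0,0,0,0,0.4],
  [0,0,0,0,0,0,0.4],
], force=50)

```text
time_s: 11.68
tool_pos: [0.5121, 0.1351, 0.1944]
tool_rot: [180.0, 0.0, 165.9]
force: [1.5, 1.0, 1.1]
grip_width: 0.0515
```

Emit:
drive_tool([
  [0.2,0,0,0,0,0,0.4],
  [0.2,0,0,0,0,0,0.4],
  [0.2,0,0,0,0,0,0.4],
  [0.2,0,0,0,0,0,0.4],
  [0.2,0,0,0,0,0,0.4],
])

```text
time_s: 12.1
tool_pos: [0.5042, 0.1372, 0.1945]
tool_rot: [179.9, 0.2, 165.9]
force: [6.8, 1.1, -2.1]
grip_width: 0.0516
```

Emit:
drive_tool([
  [0.2,0,0,0,0,0,0.4],
  [0.2,0,0,0,0,0,0.4],
  [0.2,0,0,0,0,0,0.4],
  [0,0,0,0,0,0,0.4],
])

```text
time_s: 12.43
tool_pos: [0.498, 0.1388, 0.1945]
tool_rot: [179.9, 0.2, 165.9]
force: [5.5, 0.5, -1.5]
grip_width: 0.0515
```

```bash
python3 -c "
from h import *
rel(.5282,.1306,.1945,166.1)"
```

```text
t 12.43 pos [0.498  0.1388 0.1945] rot [1.7991e+02 1.6000e-01 1.6587e+02] F [ 5.5   0.52 -1.48] M [ 0.153 -1.093  0.14 ] grip 0.0515 q7 59.3
tool shift cm [-3.13 -0.06 -0.  ] ('rz', np.float64(-0.2))
```

About 6 N is drawing the shackle, so it is unlocked. Pulling on to the stop.

Emit:
drive_tool([
  [0.2,0,0,0,0,0,0.4],
  [0.2,0,0,0,0,0,0.4],
  [0,0,0,0,0,0,0.4],
])

```text
time_s: 12.68
tool_pos: [0.4948, 0.1398, 0.1945]
tool_rot: [179.9, 0.3, 165.9]
force: [6.9, 0.9, -4.2]
grip_width: 0.0513
```

Emit:
drive_tool([
  [0.1,0,0,0,0,0,0.4],
  [0.1,0,0,0,0,0,0.4],
  [0,0,0,0,0,0,0.4],
])

```text
time_s: 12.93
tool_pos: [0.4943, 0.1399, 0.1948]
tool_rot: [179.8, 0.5, 165.8]
force: [11.2, 0.8, -5.2]
grip_width: 0.0516
```

Emit:
drive_tool([
  [0.1,0,0,0,0,0,0.4],
  [0.1,0,0,0,0,0,0.4],
  [0,0,0,0,0,0,0.4],
])

```text
time_s: 13.18
tool_pos: [0.4939, 0.1401, 0.1952]
tool_rot: [179.8, 0.7, 165.8]
force: [16.1, 1.4, -6.4]
grip_width: 0.0516
```

The force rose from 7 to 16 N with almost no further motion, so that is the stop, after about 35 mm of travel. The gap should meet the bar about 46 mm forward of here. I'll go there, then feel for the body touching the bar.

Emit:
drive_tool([
  [-0.4,0,0,0,0,0,0.4],
  [-0.4,0,0,0,0,0,0.4],
  [-0.4,0,0,0,0,0,0.4],
  [-0.4,0,0,0,0,0,0.4],
  [-0.4,0,0,0,0,0,0.4],
  [-0.4,0,0,0,0,0,0.4],
  [-0.4,0,0,0,0,0,0.4],
  [-0.4,0,0,0,0,0,0.4],
  [-0.4,0,0,0,0,0,0.4],
  [-0.4,0,0,0,0,0,0.4],
  [-0.4,0,0,0,0,0,0.4],
  [0,0,0,0,0,0,0.4],
  [0,0,0,0,0,0,0.4],
])

```text
time_s: 14.27
tool_pos: [0.5312, 0.13, 0.1944]
tool_rot: [-180.0, -0.1, 165.9]
force: [-2.5, -0.1, 5.2]
grip_width: 0.0515
```

```bash
python3 -c "
from h import *
rel(.5392,.1288,.1945,165.9); snap('fw',c=(.545,.127,.14))"
```

```text
t 14.27 pos [0.5312 0.13   0.1944] rot [-1.7999e+02 -1.4000e-01  1.6585e+02] F [-2.5  -0.05  5.17] M [ 0.194  0.573 -0.018] grip 0.0515 q7 62.6
tool shift cm [-0.81  0.08 -0.01] ('rz', np.float64(-0.0))
top origin px [217 184]
side origin px [233 157]
```

View pics/fw_side.png

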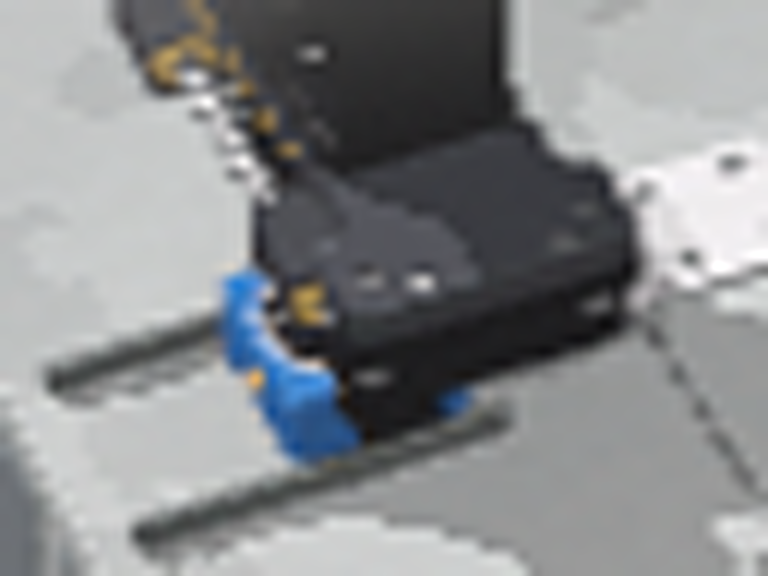

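The lock followed the tool and only light friction is felt. Going on in small steps.

Emit:
drive_tool([
  [-0.2,0,0,0,0,0,0.4],
  [-0.2,0,0,0,0,0,0.4],
  [-0.2,0,0,0,0,0,0.4],
  [-0.2,0,0,0,0,0,0.4],
  [0,0,0,0,0,0,0.4],
])

```text
time_s: 14.78
tool_pos: [0.5387, 0.1281, 0.1944]
tool_rot: [-180.0, -0.2, 165.9]
force: [-3.2, 0.3, 6.0]
grip_width: 0.0514
```

Emit:
drive_tool([
  [-0.1,0,0,0,0,0,0.4],
  [-0.1,0,0,0,0,0,0.4],
  [0,0,0,0,0,0,0.4],
])

```text
time_s: 15.03
tool_pos: [0.5404, 0.1277, 0.1944]
tool_rot: [-180.0, -0.2, 165.9]
force: [-4.0, 1.8, 7.1]
grip_width: 0.0512
```

Emit:
drive_tool([
  [-0.1,0,0,0,0,0,0.4],
  [0,0,0,0,0,0,0.4],
])

```text
time_s: 15.2
tool_pos: [0.5414, 0.1275, 0.1944]
tool_rot: [-180.0, -0.2, 165.9]
force: [-3.8, 1.0, 6.2]
grip_width: 0.0514
```

Emit:
drive_tool([
  [-0.1,0,0,0,0,0,0.4],
  [0,0,0,0,0,0,0.4],
])

```text
time_s: 15.37
tool_pos: [0.5419, 0.1274, 0.1944]
tool_rot: [-180.0, -0.3, 165.9]
force: [-6.6, 0.3, 8.3]
grip_width: 0.0514
```

Emit:
drive_tool([
  [-0.1,0,0,0,0,0,0.4],
  [0,0,0,0,0,0,0.4],
])

```text
time_s: 15.53
tool_pos: [0.542, 0.1273, 0.1944]
tool_rot: [-180.0, -0.4, 165.9]
force: [-9.1, 2.2, 9.5]
grip_width: 0.0513
```

The body has met the bar at TCP x ≈ 0.5417, within 1 mm of the 0.5426 predicted from the stop, so the shackle is at full draw. Backing off about 3.4 mm to centre the bar in the gap, then lifting slowly.

Emit:
drive_tool([
  [0.2,0,0,0,0,0,0.4],
  [0.2,0,0,0,0,0,0.4],
  [0.1,0,0,0,0,0,0.4],
  [0,0,0,0,0,0,0.4],
  [0,0,0,0,0,0,0.4],
])

```text
time_s: 15.95
tool_pos: [0.5401, 0.1274, 0.1944]
tool_rot: [180.0, 0.0, 165.8]
force: [1.6, -0.8, 3.0]
grip_width: 0.0514
```

Emit:
drive_tool([
  [0,0,-0.2,0,0,0,0.4],
  [0,0,-0.2,0,0,0,0.4],
  [0,0,-0.2,0,0,0,0.4],
  [0,0,0,0,0,0,0.4],
])

```text
time_s: 16.28
tool_pos: [0.5392, 0.1275, 0.1998]
tool_rot: [-179.9, -0.1, 165.9]
force: [-0.6, 0.9, -3.4]
grip_width: 0.0512
```

```bash
python3 -c "
from h import *
rel(.5385,.1283,.2005,165.9)"
```

```text
t 16.28 pos [0.5392 0.1275 0.1998] rot [-1.7995e+02 -8.0000e-02  1.6585e+02] F [-0.57  0.87 -3.44] M [ 0.193  0.045 -0.007] grip 0.0512 q7 63.2
tool shift cm [ 0.09  0.06 -0.07] ('rz', np.float64(-0.0))
```

It lifts freely, reading −3.4 N, which is the lock's weight. Nudging 1 mm back and lifting on.

Emit:
drive_tool([
  [0.1,0,0,0,0,0,0.4],
  [0,0,-0.2,0,0,0,0.4],
  [0,0,-0.2,0,0,0,0.4],
  [0,0,-0.2,0,0,0,0.4],
  [0,0,-0.2,0,0,0,0.4],
  [0,0,0,0,0,0,0.4],
])

```text
time_s: 16.78
tool_pos: [0.5391, 0.1278, 0.2089]
tool_rot: [180.0, 0.0, 165.8]
force: [0.2, 0.8, -2.5]
grip_width: 0.0513
```

Emit:
drive_tool([
  [0,0,-0.25,0,0,0,0.4],
  [0,0,-0.25,0,0,0,0.4],
  [0,0,-0.25,0,0,0,0.4],
  [0,0,-0.25,0,0,0,0.4],
  [0,0,0,0,0,0,0.4],
])

```text
time_s: 17.2
tool_pos: [0.5392, 0.128, 0.219]
tool_rot: [180.0, 0.1, 165.8]
force: [-0.0, -0.1, -2.6]
grip_width: 0.0514
```

```bash
python3 -c "
from h import *
rel(.5385,.1283,.2005,165.9)"
```

```text
t 17.2 pos [0.5392 0.128  0.219 ] rot [1.7996e+02 6.0000e-02 1.6585e+02] F [-0.   -0.07 -2.61] M [ 0.052  0.029 -0.05 ] grip 0.0514 q7 62.8
tool shift cm [0.07 0.02 1.85] ('rz', np.float64(-0.1))
```

Emit:
drive_tool([
  [0,0,-0.5,0,0,0,0.4],
  [0,0,-1,0,0,0,0.4],
  [0,0,-1.3,0,0,0,0.4],
  [0,0,-1.3,0,0,0,0.4],
  [0,0,-1.3,0,0,0,0.4],
  [0,0,-1.3,0,0,0,0.4],
  [0,0,-1.3,0,0,0,0.4],
  [0,0,-1.3,0,0,0,0.4],
  [0,0,-1.3,0,0,0,0.4],
  [0,0,-1.3,0,0,0,0.4],
  [0,0,-1.3,0,0,0,0.4],
  [0,0,-1.0,0,0,0,0.4],
  [0,0,-0.5,0,0,0,0.4],
  [0,0,0,0,0,0,0.4],
  [0,0,0,0,0,0,0.4],
  [0,0,0,0,0,0,0.4],
])

```text
time_s: 18.53
tool_pos: [0.5385, 0.1278, 0.3644]
tool_rot: [-180.0, -0.1, 165.8]
force: [0.8, -0.5, -3.5]
grip_width: 0.0516
```

```bash
python3 -c "
from h import *
rel(.5385,.1283,.35,165.9); snap('up',c=(.56,.12,.26),hw=(40,30),f=10)
cv2.imwrite('pics/end_side.png',env.read_camera('side')['img'])"
```

```text
t 18.53 pos [0.5385 0.1278 0.3644] rot [-1.7996e+02 -7.0000e-02  1.6585e+02] F [ 0.77 -0.46 -3.45] M [0.042 0.055 0.006] grip 0.0516 q7 61.3
tool shift cm [0.01 0.05 1.44] ('rz', np.float64(-0.1))
top origin px [208 165]
side origin px [231 120]
```

View pics/up_side.png

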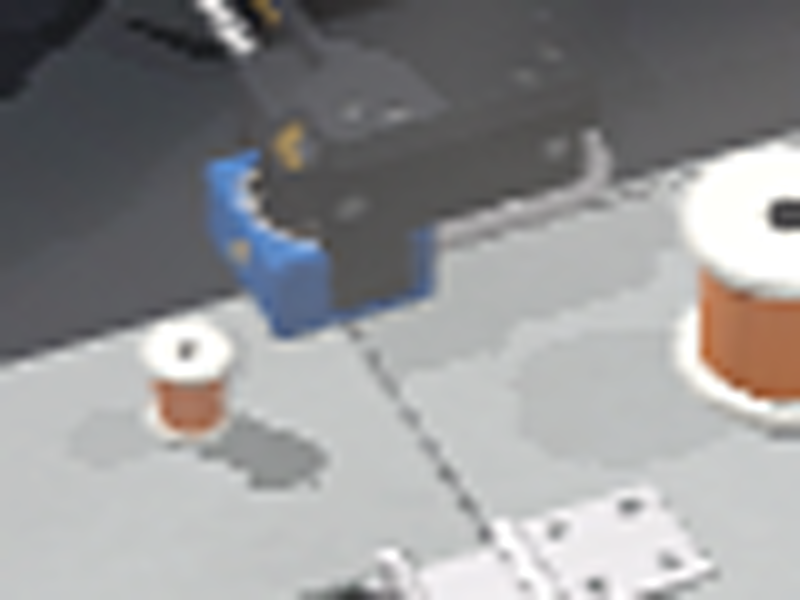

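View pics/end_side.png

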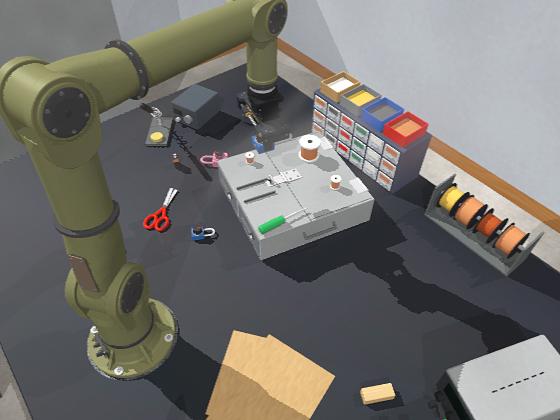

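The side view shows the held lock at crop (320,250) off the staple, with its shackle out to (605,165). Checking how far it is drawn, then signing off.

```bash
python3 - <<'E'
from h import *
d=env.read_camera("side");o=env.get_obs();z=o["tool_pos"][2]-.0845+.014
ex=np.array([.9703,-.242])
b=onz(d,(231+60.5,120+16.5),z)[:2]
f=onz(d,(231+43.3,120+29),z-.014)[:2]  # body lower corner, shackle side, right
print("bow x-TCP",(b-o["tool_pos"][:2])@ex, "face corner x",(f-o["tool_pos"][:2])@ex,"diff (46 shut,63 open)",(b-f)@ex)
print(z-.014-.11, abs(o["joint_velocities"]).max())
E
```

```text
bow x-TCP 0.08448150402295289 face corner x 0.02450816503165478 diff (46 shut,63 open) 0.05997333899129811
0.1701013725062442 0.248394926426664
```

```bash
python3 -c "
from cell import env
print(env.sign_off())"
```

```text
the job is handed in; nothing more can be done
None
```

The padlock is unlocked and off the staple. I handed the job in at about 19 s with the open lock held dial-up in the gripper; no verdict was reported.

- **Dial:** I turned it two clicks (60°) clockwise. Torque rose to about 0.2 N m before each click and then fell away. The red mark came to rest at −13.1°, against −13.9° for the index.
- **Shackle:** I gripped the lock body and pulled it back about 35 mm. The shackle drew at about 6 N, then stopped firmly, rising to 16 N with almost no further movement.
- **Unhooking:** I moved the lock forward until the body touched the staple bar. That was within 1 mm of where a fully open shackle should put it. It then lifted off freely.
- **Final state:** The lock's underside is about 17 cm above the lid, the arm is steady and the grip holds at 51.6 mm. In the last picture the other things appear to be where they were; I did not measure them.

**Checks that disagreed:**
- **Shackle length:** measured in the image, the bow is 60 mm from the body face. Fully open should be 63 mm and shut 46 mm; one pixel is about 3 mm.
- **Chest position:** the first camera estimate was about 4 mm off along x from what the contacts showed. I used the contacts.

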